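# Post a worn bearing into the locked reject box

## Task

The grey reject box has just been emptied and its lid is only resting on the spring catch. Press the lid fully down until it catches and tug its handle upward to check that the catch holds, pressing again if it gives. Then push the worn ball bearing down through the sprung flap in the lid, letting go only when it is inside with the flap held open, and draw the hand out so that the flap swings shut; leave the other things on the bench where they are.

Things in the scene. Friction and masses are not known exactly. Their poses are not given: they have to be found in the camera images.
- reject_box: Grey sheet-steel reject box, 200 (its x) x 210 (its y) mm, rim 120 mm above the bench, heavy, does not move. Origin: centre of its underside, on the bench. Its x axis points from the catch side (the front, towards the robot) to the lid hinge at the back; its z axis is up. Inside it is one space 192 x 202 mm, its rubber floor 11 mm above the bench.
- reject_lid (a joint): Lid hinge along the back of the rim, rad: 0 down, growing as the front lifts. At first it rests on the catch at about 0.09 (front 18 mm up). Pressing the handle down with about 10 N takes it past the spring catch, to a hard stop at 0. Once caught it still lifts freely to about 0.028 (5 mm at the handle), where the catch holds; let go, it sinks to 0. Not caught, it lifts past 0.06.
- reject_flap (a joint): Flap in the lid, rad: 0 shut (level with the lid), growing as it is pushed down into the box, at most 1.35. Its hinge runs along the back (box +x) edge of the opening. Thin steel sheet, 88 mm from hinge to free edge, 146 mm wide. A weak spring shuts it: about 0.35 N at its free edge when shut, 0.7 N when pushed down 60 degrees.
- lid_handle (a point): Middle of the lid's handle, a round steel bar 10 mm thick, 80 mm long along the box's y, centred 32 mm above the top of the lid near its front, 178 mm from the lid hinge, so it moves on an arc: 15 mm up goes with 3 mm towards the box's +x. Free space under it and 30 mm or more on both sides.
- mouth (a point): Centre of the opening that the flap covers, level with the lid's top: 90 mm along the box's x, 150 mm along its y, with a steel collar 4 mm high on the front and both sides. With the lid down it is 10 mm behind (box +x) the box's origin and 123 mm above the bench; 88 mm behind the handle.
- bearing_mid (a point): Centre of the worn ball bearing: a steel ring 52 mm across and 16 mm high lying flat on the bench, about 0.12 kg, with a hole in the middle. This point is 8 mm above the bench at the start. The big open carton behind it leans a flap out over the bench as near as x = 0.60, from 200 mm up: keep the hand clear of it.
- tape_roll: Bystander: black roll of tape, 62 mm across, 19 mm high, lying flat beside the bearing (either side). Origin under its centre.
- seal_carton: Bystander: small white and green parts carton, 46 x 85 x 40 mm. Origin under its centre.
- pliers: Bystander: pliers with blue sleeves, 58 x 182 x 12 mm, lying near the bench's front edge. Origin under its centre.
Things that resemble listed ones, but are neither listed nor needed, are in the scene too. Of the things that look like the part that bears bearing_mid, take the one that is farthest to the robot's left at the start.

How it is judged:
By the outcome, as a careful person would: the job done as asked, in the order asked, and still so for the second after the job is handed in, with the robot touching nothing.
It also fails if it takes over 48 s, if anything falls off the work surface, if the arm or the gripper's body presses on something with over 40 N, if the wrist force passes 120 N, or if a joint passes its speed limit or range.

## Robot

A 6-joint arm with a two-finger parallel gripper is mounted at the origin on a cart in front of the work surface, level with it; the furniture and walls round the work are solid. World frame = base frame: x ahead of the robot, y to its left, z up, the work surface at z = 0. Lengths are in m, angles in rad, forces in N, time in s.
With the tool pointing down it reaches from about 0.325 to 0.775 m from the base axis. Payload 9.3 kg.
Tool frame: the origin (TCP) lies midway between the tips of the shut fingers; the grasp point (between the pads) lies 19 mm behind it; z points along the fingers, y is the line along which they close (so a half turn about z gives the same grasp; the last joint's range is limited). The gripper opens to 85 mm and grips with 20 to 120 N. Pads are 22 mm wide; open, the fingers measure 114 mm over their backs; the gripper's body (76 mm by 85 mm) begins 54 mm behind the grasp point. The pads swing forward as they close: fully open they stand 13 mm farther back than shut.
Start: joints at [-1.495, 0.259, 0.021, 1.334, 0, 1.418], TCP at [0.125, -0.536, 0.231] pointing down, gripper open.
Joint ranges: [-3.04, 3.04], [-0.91, 1.82], [-1.04, 1.36], [-1.92, 1.95], [-1.52, 1.45], [-3.14, 3.14]. Speed limits (rad/s): [2.22, 2.22, 2.79, 3.14, 3.14, 3.14].

## Interface

Orientations are given as a unit quaternion [w, x, y, z].
In Python, from bench import manip, viewer, hand_in, nets gives the robot as it stands.
- The arm moves only by the tool move_arm, never from a script. Its argument "deltas" is a list of rows, each a list of 5 numbers: the shift along the tool's x, y, z normalised to -1 to 1, where 1 is 0.1 m, then the turn about the tool's z normalised to -1 to 1, where 1 is 180 degrees, then the opening, from 0 (shut) to 1 (fully open). In form: [[tx, ty, tz, roll, gripper], ...]. A call has 1 to 12 rows; each row shifts and turns the commanded pose from where the row before left it, along the tool's axes as they then stand; what a row does not reach is not made up. A row lasts 1/12 s, in which the tool goes at most 41.7 mm and 7.16 degrees, less where a joint would pass 70% of its speed; a pose out of reach is approached as far as the arm can. A call with a number of a shift or a turn outside -1 to 1 is refused whole. A call with a gripper value outside its range is refused whole. The fingers move at their own pace and stop on an object; "squeeze" is the grip in N (left out, the last holds). Time passes only in rows, so rows that do not move let the fingers close. It gives the time, the measured TCP pose, the force, the opening and the grip force at its end, in the units of the state.
- manip.get_obs(): the state, without advancing time (a new reading comes with each control period).
- viewer.snapshot(name): name is "scene" or "top"; returns a dict with "frame" (420x560x3 uint8, red, green, blue), "depth" (420x560 float32, m along the optical axis (not along the pixel's ray), 0 where there is no reading), "camera_matrix" (3x3 intrinsics, pixels), "k1" (the pictures are not rectified: a ray, as slopes to the right and down, at radius r is drawn at 1 + k1 r^2 times it, then the intrinsics apply), "R" (3x3) and "t" (3): a world point X has camera coordinates R X + t. Camera axes: x right, y down, z forward; pixel columns grow to the right and rows downward; lengths in m; the calibration is good to about 2 mm. A picture is of the moment at which its call begins.
- hand_in(): hands the job in; it is judged then, once.
Trained networks look in a picture, given as the dict that the camera call returned (one of the last four; its "shot" number tells which), for a name from the list of things; names that differ only in an ending like _2 or _b are one class to them, and where a whole thing is asked for, a point or a joint stands for the part that bears it (a point fixed in the world has none). Each returns a list of dicts, best first, with "conf" (0 to 1); they miss things now and then, are a little off and sometimes report something else, mostly with a low value. They report only what shows in the picture. A call takes as long as a camera call. They do not tell look-alikes from the thing itself.
- nets.silhouettes(picture, query): "mask" (420x560 bool, what is visible of it) and "position" ([column, row] in pixels, amid what is visible of it).
The state is a dict: "time": time; "qpos": joint angles; "joint_vel": joint speeds; "effort": joint torques, N m; "position": TCP position; "tool_rot": TCP orientation; "ft_force": force on the tool from outside, world axes, zero at the start; "wrist_torque": the same for the moment, N m; "finger_gap": opening from 0.0 (shut) to 1.0 (fully open); "finger_force": force on a finger pad.
Only numpy, scipy, OpenCV 4.12 (cv2) and the standard library are available. Lean on these libraries where they do the work, as an engineer would, in place of code of your own. Each camera call takes 0.05 s, during which the arm holds its last target. There are 200 camera calls.

## Working session

There is one attempt and no reset: what is moved stays moved. The work goes in short steps, Python scripts to look and compute and a tool call to move; the robot and the scene stay as the last step left them, time stands still between calls to the robot, and variables do not carry over. Pictures are saved under pics/ and viewed, at most 10 in all, crops included, and the job is handed in when it is done.

Besides the shell and the picture viewer there is one more tool, called after "Emit:" as name(argument=value, ...), one argument or row to a line, values as JSON. move_arm: Moves the arm, as the interface text tells. Scaled input: -1 to 1 covers 0.1 m each way for a shift and 180 degrees each way for a turn. Its arguments: {"type":"object","properties":{"deltas":{"type":"array","items":{"type":"array","items":{"type":"number","minimum":-1,"maximum":1}}},"squeeze":{"type":"number"}},"required":["deltas"]}

```bash
mkdir -p pics
cat > h.py <<'E'
import numpy as np, cv2
from bench import manip, viewer, hand_in, nets
def world(p,uv,z=None,depth=None):
    K=p["camera_matrix"];R=np.array(p["R"]);t=np.array(p["t"]);k=p["k1"]
    d=np.array([(uv[0]-K[0][2])/K[0][0],(uv[1]-K[1][2])/K[1][1]]);s=d.copy()
    for _ in range(20): s=d/(1+k*(s@s))
    r=np.array([*s,1.])
    C=-R.T@t; w=R.T@r
    if depth is None: depth=(z-C[2])/w[2]
    return C+w*depth
def cloud(p,m):
    v,u=np.nonzero(m&(p["depth"]>0))
    return np.array([world(p,(a,b),depth=p["depth"][b,a]) for a,b in zip(u,v)])
def save(p,n,crop=None,f=1):
    im=p["frame"][:,:,::-1]
    if crop: im=im[crop[1]:crop[3],crop[0]:crop[2]]
    cv2.imwrite("pics/"+n+".png",cv2.resize(im,None,fx=f,fy=f,interpolation=cv2.INTER_CUBIC))
E
cat > a.py <<'E'
from h import *
o=manip.get_obs();print(o)
for n in("scene","top"):
    p=viewer.snapshot(n);save(p,n+"0")
    print(n,"cam",-np.array(p["R"]).T@np.array(p["t"]))
    for q in["reject_box","reject_lid","reject_flap","lid_handle","bearing_mid","tape_roll","seal_carton","pliers"]:
        for r in nets.silhouettes(p,q):
            if r["conf"]<.2: continue
            c=cloud(p,r["mask"])
            print(n,q,round(r["conf"],2),np.round(r["position"]),r["mask"].sum(),*( [np.round(np.median(c,0),3),np.round(np.percentile(c,3,0),3),np.round(np.percentile(c,97,0),3)] if len(c) else []))
E
python3 a.py
```

```text
{'time': 0.0, 'qpos': array([-1.49460053e+00,  2.59236390e-01,  2.07567326e-02,  1.33365591e+00,
        1.34957871e-05,  1.41819576e+00]), 'joint_vel': array([ 3.33543298e-04, -7.01076317e-05, -1.30781304e-03, -1.06674801e-03,
       -3.42087309e-04, -7.93774785e-05]), 'effort': array([-7.97551934e-05, -5.55637121e+01,  3.44533181e+01,  1.37209773e-02,
       -1.99897231e-04,  1.97481643e-05]), 'position': array([ 0.12472198, -0.53540469,  0.23064015]), 'tool_rot': array([-6.68875221e-04,  9.93463439e-01,  1.14148793e-01,  3.23178867e-05]), 'ft_force': array([-0.12182351, -0.10475022,  0.72980039]), 'wrist_torque': array([-0.00272979, -0.02153956,  0.00835555]), 'finger_force': 0.0, 'finger_gap': 0.9993795041467517}
scene cam [0.1102003  0.50858571 0.90168317]
scene reject_box 0.75 [314. 194.] 9623 [ 0.478 -0.097  0.128] [ 0.38  -0.239  0.016] [ 0.594 -0.022  0.143]
scene reject_lid 0.88 [316. 180.] 6297 [ 0.491 -0.128  0.133] [ 0.394 -0.244  0.122] [ 0.598 -0.031  0.149]
scene reject_flap 0.55 [309. 172.] 1620 [ 0.512 -0.135  0.131] [ 0.469 -0.206  0.126] [ 0.559 -0.071  0.136]
sce
[... 1179 characters left out ...]
id_handle 0.65 [321. 219.] 8469 [ 0.498 -0.145  0.132] [ 0.4   -0.248  0.122] [ 0.601 -0.042  0.144]
top bearing_mid 0.84 [222. 219.] 311 [0.516 0.086 0.014] [ 0.493  0.063 -0.002] [0.539 0.109 0.019]
top bearing_mid 0.7 [385. 236.] 306 [ 0.469 -0.321  0.015] [ 0.445 -0.345  0.001] [ 0.491 -0.298  0.019]
top bearing_mid 0.69 [386. 187.] 351 [ 0.596 -0.329  0.014] [ 0.571 -0.355 -0.003] [ 0.619 -0.306  0.019]
top tape_roll 0.7 [162. 226.] 384 [0.507 0.249 0.017] [ 0.48   0.223 -0.   ] [0.533 0.278 0.021]
top seal_carton 0.61 [148. 174.] 779 [0.636 0.274 0.038] [0.607 0.235 0.006] [0.67  0.315 0.043]
top pliers 0.93 [186. 272.] 747 [0.385 0.173 0.01 ] [ 0.352  0.082 -0.001] [0.406 0.247 0.015]
```

View pics/scene0.png

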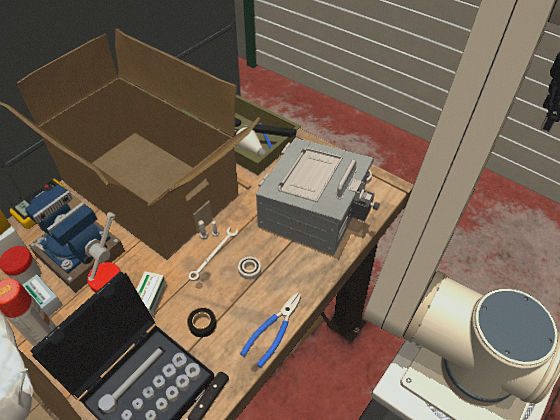

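View pics/top0.png

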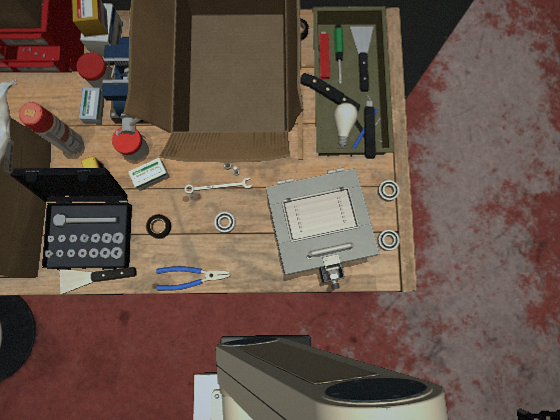

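The scene view shows the box at (314,194) with its handle at (347,177). In the top view there are three look-alike bearings, at (224,222), (388,190) and (388,240), plus the black tape at (158,226). I choose (224,222), since it is farthest to the robot's left. Next come the precise measurements and a close crop.

```bash
cat > b.py <<'E'
from h import *
p=viewer.snapshot("top");save(p,"crop",(130,165,410,300),2.8)
def best(q): return nets.silhouettes(p,q)[0]["mask"]
c=cloud(p,cv2.dilate(best("reject_lid").astype(np.uint8),np.ones((9,9)))>0)
lid=c[(c[:,2]>.115)&(c[:,2]<.142)]
print("lid rect",cv2.minAreaRect(lid[:,:2].astype(np.float32)*1000))
h=c[(c[:,2]>.158)];print("handle n",len(h),h.mean(0),h.min(0),h.max(0),cv2.minAreaRect(h[:,:2].astype(np.float32)*1000))
f=cloud(p,best("reject_flap"));print("flap rect",cv2.minAreaRect(f[:,:2].astype(np.float32)*1000))
# plane tilt of lid
A=np.c_[lid[:,:2],np.ones(len(lid))];s=np.linalg.lstsq(A,lid[:,2],rcond=None)[0];print("plane",s)
for r in nets.silhouettes(p,"bearing_mid"):
    b=cloud(p,r["mask"]);b=b[b[:,2]>.01]
    print("bearing",r["conf"],cv2.minEnclosingCircle(b[:,:2].astype(np.float32)*1000),len(b))
    e=cv2.fitEllipse(cv2.findContours(r["mask"].astype(np.uint8),0,1)[0][0]);print(world(p,e[0],z=.012))
E
python3 b.py
```

```text
lid rect ((494.647705078125, -146.7934112548828), (236.48257446289062, 215.2406463623047), 11.851639747619629)
handle n 213 [ 0.4318185  -0.15792001  0.1731743 ] [ 0.41816228 -0.20640065  0.15967142] [ 0.44509447 -0.11141692  0.17911056] ((432.22894287109375, -158.77764892578125), (10.415470123291016, 97.52558898925781), 11.831450462341309)
flap rect ((526.9967041015625, -151.43670654296875), (113.08202362060547, 175.02670288085938), 11.899688720703125)
plane [-0.07460723 -0.01675483  0.16652341]
bearing 0.78 ((468.6153564453125, -322.91741943359375), 26.536693572998047) 270
[ 0.46747706 -0.32155326  0.012     ]
bearing 0.65 ((595.0159301757812, -329.67919921875), 25.699254989624023) 247
[ 0.59547094 -0.33016373  0.012     ]
bearing 0.62 ((516.35888671875, 86.63017272949219), 25.765344619750977) 242
[0.51648719 0.08827565 0.012     ]
```

View pics/crop.png

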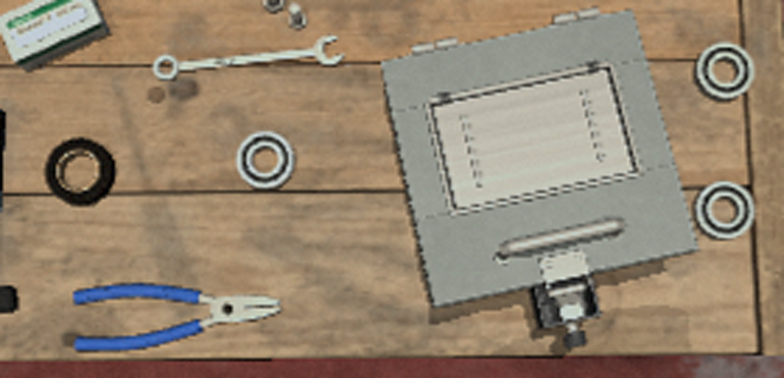

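The crop confirms the pick: it is a plain steel ring with a hole at (265,159). The tape roll at (80,172) is black, and the two other rings sit right of the box at (724,72) and (724,210). The box yaw is about 11.9°, and the handle is at about (0.432, -0.158, 0.172).

Emit:
move_arm(
  deltas=[
    [0.32, -0.25, 0, 0, 0.4],
    [0.32, -0.25, 0, 0, 0.4],
    [0.32, -0.25, 0, 0, 0.4],
    [0.32, -0.25, 0, 0, 0.4],
    [0.32, -0.25, 0, 0, 0.4],
    [0.32, -0.25, 0, 0, 0.4],
    [0.32, -0.25, 0, 0, 0.4],
    [0.32, -0.25, 0, 0, 0.4],
    [0.32, -0.25, 0, 0, 0.4],
    [0.32, -0.25, 0, 0, 0.4],
    [0.32, -0.24, 0, 0, 0.4],
    [0.32, -0.24, 0, 0, 0.4],
  ],
  squeeze=40,
)

```text
time: 2.1
position: [0.432, -0.1565, 0.2316]
tool_rot: [0.0, 0.993, 0.114, 0.0]
ft_force: [0.7, -0.7, 0.3]
finger_gap: 0.404
finger_force: 0.0
```

Emit:
move_arm(
  deltas=[
    [0, 0, 0, -0.039, 0.4],
    [0, 0, 0, -0.039, 0.4],
    [0, 0, 0, -0.039, 0.4],
    [0, 0, 0, -0.039, 0.4],
    [0, 0, 0, -0.039, 0.4],
    [0, 0, 0, -0.039, 0.4],
    [0, 0, 0, -0.039, 0.4],
    [0, 0, 0, -0.039, 0.4],
    [0, 0, 0, -0.039, 0.4],
    [0, 0, 0, -0.039, 0.4],
    [0, 0, 0, -0.039, 0.4],
    [0, 0, 0, -0.039, 0.4],
  ],
)

```text
time: 3.1
position: [0.4311, -0.1583, 0.2314]
tool_rot: [0.0, 0.658, 0.753, 0.0]
ft_force: [-0.2, 0.2, 1.4]
finger_gap: 0.402
finger_force: 0.0
```

Emit:
move_arm(
  deltas=[
    [0, 0, 0, -0.025, 0.4],
    [0, 0, 0, 0, 0.4],
  ],
)

```text
time: 3.27
position: [0.4311, -0.1583, 0.2314]
tool_rot: [0.0, 0.629, 0.777, 0.0]
ft_force: [-0.4, -0.3, 0.2]
finger_gap: 0.402
finger_force: 0.0
```

Emit:
move_arm(
  deltas=[
    [0, 0, 0.2, 0, 0.4],
    [0, 0, 0.2, 0, 0.4],
    [0, 0, 0.15, 0, 0.4],
    [0, 0, 0.1, 0, 0.4],
    [0, 0, 0.1, 0, 0.4],
    [0, 0, 0, 0, 0.4],
  ],
)

```text
time: 3.77
position: [0.4304, -0.1579, 0.1547]
tool_rot: [-0.001, 0.631, 0.775, -0.0]
ft_force: [1.0, 0.2, 0.3]
finger_gap: 0.401
finger_force: 0.0
```

Emit:
move_arm(
  deltas=[
    [0, 0, 0, 0, 0],
    [0, 0, 0, 0, 0],
    [0, 0, 0, 0, 0],
    [0, 0, 0, 0, 0],
    [0, 0, 0, 0, 0],
    [0, 0, 0, 0, 0],
  ],
  squeeze=40,
)

```text
time: 4.27
position: [0.4319, -0.1584, 0.1569]
tool_rot: [0.001, 0.63, 0.776, 0.0]
ft_force: [5.4, 2.3, 2.0]
finger_gap: 0.098
finger_force: 39.3
```

Emit:
move_arm(
  deltas=[
    [0, -0.01, 0.04, 0, 0],
    [0, -0.01, 0.04, 0, 0],
    [0, -0.01, 0.04, 0, 0],
    [0, -0.01, 0.03, 0, 0],
  ],
)

```text
time: 4.6
position: [0.4311, -0.1608, 0.1462]
tool_rot: [0.006, 0.63, 0.776, 0.002]
ft_force: [5.3, 3.7, 21.9]
finger_gap: 0.097
finger_force: 46.0
```

Emit:
move_arm(
  deltas=[
    [0, 0, 0.02, 0, 0],
    [0, 0, 0.02, 0, 0],
  ],
)

```text
time: 4.77
position: [0.4291, -0.1608, 0.1385]
tool_rot: [0.003, 0.631, 0.776, -0.0]
ft_force: [7.1, -6.6, -3.3]
finger_gap: 0.097
finger_force: 44.5
```

Emit:
move_arm(
  deltas=[
    [0, 0, 0.02, 0, 0],
    [0, 0, 0.02, 0, 0],
    [0, 0, 0, 0, 0],
  ],
)

```text
time: 5.02
position: [0.4289, -0.161, 0.1363]
tool_rot: [0.004, 0.631, 0.776, -0.0]
ft_force: [-2.1, -1.7, 24.6]
finger_gap: 0.099
finger_force: 47.5
```

The lid is at its hard stop, so now the tug test.

Emit:
move_arm(
  deltas=[
    [0, 0, -0.03, 0, 0],
    [0, 0.01, -0.03, 0, 0],
    [0, 0, -0.02, 0, 0],
    [0, 0, -0.02, 0, 0],
    [0, 0, 0, 0, 0],
  ],
)

```text
time: 5.43
position: [0.4297, -0.1603, 0.1427]
tool_rot: [0.001, 0.631, 0.776, -0.0]
ft_force: [13.2, -6.9, -16.8]
finger_gap: 0.092
finger_force: 43.0
```

```bash
python3 -c "
from h import *
o=manip.get_obs();print(o['position'],o['ft_force'])"
```

```text
[ 0.42967523 -0.16026481  0.14269694] [ 13.19579831  -6.89471224 -16.84250074]
```

Emit:
move_arm(
  deltas=[
    [0, 0, -0.02, 0, 0],
    [0, 0, 0, 0, 0],
    [0, 0, 0, 0, 0],
  ],
)

```text
time: 5.68
position: [0.4296, -0.1599, 0.1435]
tool_rot: [0.0, 0.631, 0.776, 0.0]
ft_force: [16.2, -8.0, -29.1]
finger_gap: 0.097
finger_force: 41.5
```

The catch holds with 29 N of upward pull. I'll lower the lid and let go.

Emit:
move_arm(
  deltas=[
    [0, -0.01, 0.04, 0, 0],
    [0, 0, 0.04, 0, 0],
    [0, 0, 0, 0, 0],
  ],
)

```text
time: 5.93
position: [0.4287, -0.1602, 0.1379]
tool_rot: [0.002, 0.63, 0.776, 0.0]
ft_force: [7.6, -3.3, -3.7]
finger_gap: 0.098
finger_force: 43.9
```

Emit:
move_arm(
  deltas=[
    [0, 0, 0, 0, 0.4],
    [0, 0, 0, 0, 0.4],
    [0, 0, 0, 0, 0.4],
    [0, 0, 0, 0, 0.4],
    [0, 0, 0, 0, 0.4],
  ],
)

```text
time: 6.35
position: [0.427, -0.1591, 0.1372]
tool_rot: [-0.0, 0.63, 0.776, -0.0]
ft_force: [-0.8, 1.3, 0.1]
finger_gap: 0.405
finger_force: 0.0
```

Emit:
move_arm(
  deltas=[
    [0, 0, -0.1, 0, 0.4],
    [0, 0, -0.2, 0, 0.4],
    [0, 0, -0.3, 0, 0.4],
    [0, 0, -0.3, -0.039, 0.4],
    [0, 0, 0, -0.039, 0.4],
    [0, 0, 0, -0.039, 0.6],
    [0, 0, 0, -0.039, 0.6],
    [0, 0, 0, -0.039, 0.7],
    [0, 0, 0, -0.039, 0.8],
    [0, 0, 0, -0.039, 1],
    [0, 0, 0, -0.039, 1],
    [0, 0, 0, -0.039, 1],
  ],
)

```text
time: 7.35
position: [0.427, -0.1591, 0.2272]
tool_rot: [-0.0, 0.127, 0.992, 0.0]
ft_force: [-0.5, -1.0, -0.1]
finger_gap: 1.001
finger_force: 0.0
```

Emit:
move_arm(
  deltas=[
    [0, 0, 0, -0.039, 1],
    [0, 0, 0, -0.039, 1],
    [0, 0, 0, -0.039, 1],
    [0, 0, 0, -0.032, 1],
    [0, 0, 0, 0, 1],
  ],
)

```text
time: 7.77
position: [0.4271, -0.1591, 0.2272]
tool_rot: [-0.0, -0.105, 0.994, 0.0]
ft_force: [0.5, -0.3, -0.4]
finger_gap: 1.0
finger_force: 0.0
```

```bash
cat > c.py <<'E'
from h import *
p=viewer.snapshot("scene");save(p,"after_press")
c=cloud(p,cv2.dilate(nets.silhouettes(p,"reject_lid")[0]["mask"].astype(np.uint8),np.ones((5,5)))>0)
h=c[(c[:,2]>.14)&(c[:,2]<.19)&(c[:,0]<.46)]
print("handle",len(h),h.mean(0),h.max(0))
lid=c[(c[:,2]>.115)&(c[:,2]<.142)];A=np.c_[lid[:,:2],np.ones(len(lid))];print(np.linalg.lstsq(A,lid[:,2],rcond=None)[0],lid[:,2].mean())
f=nets.silhouettes(p,"reject_flap")
if f: fc=cloud(p,f[0]["mask"]);print("flap",f[0]["conf"],fc.mean(0),np.median(fc,0))
p=viewer.snapshot("top")
for r in nets.silhouettes(p,"bearing_mid"): print(r["conf"],r["position"],world(p,r["position"],z=.012))
E
python3 c.py
```

```text
handle 170 [ 0.42467392 -0.14802579  0.15716311] [ 0.43900734 -0.10492996  0.1630286 ]
[ 0.00082732 -0.00443662  0.12264366] 0.12362530198127673
flap 0.79 [ 0.51296223 -0.13720363  0.12289757] [ 0.51249488 -0.13605413  0.12327984]
0.69 [231.8, 223.5] [0.51254028 0.06661033 0.012     ]
```

Emit:
move_arm(
  deltas=[
    [-0.2, 0.32, 0, 0, 1],
    [-0.2, 0.32, 0, 0, 1],
    [-0.2, 0.32, 0, 0, 1],
    [-0.2, 0.32, 0, 0, 1],
    [-0.2, 0.32, 0, 0, 1],
    [-0.2, 0.32, 0.1, 0, 1],
    [-0.19, 0.3, 0.2, 0, 1],
    [0, 0, 0.3, 0, 1],
    [0, 0, 0.3, 0, 1],
    [0, 0, 0.3, 0, 1],
    [0, 0, 0.2, 0, 1],
    [0, 0, 0, 0, 1],
  ],
)

```text
time: 9.02
position: [0.5153, 0.0868, 0.0834]
tool_rot: [-0.003, -0.103, 0.995, 0.0]
ft_force: [-0.7, 0.2, 0.4]
finger_gap: 0.999
finger_force: 0.0
```

```bash
python3 -c "
from h import *
print(manip.get_obs()['position'],manip.get_obs()['qpos'])
for n in('top','scene'):
  p=viewer.snapshot(n)
  for r in nets.silhouettes(p,'bearing_mid')[:3]:
    print(n,r['conf'],r['position'],r['mask'].sum(),world(p,r['position'],z=.012))
save(p,'pre',(170,200,330,320),4)
"
```

```text
[0.51526897 0.08676957 0.08339884] [ 6.14807427e-03  3.05390881e-01 -3.07958668e-01  9.64277210e-01
  1.27733338e-07 -1.99393274e-01]
top 0.82 [387.6, 193.6] 291 [ 0.58580021 -0.32872148  0.012     ]
top 0.61 [230.1, 223.1] 111 [0.51359298 0.07088664 0.012     ]
top 0.57 [390.8, 239.2] 333 [ 0.46945472 -0.33062682  0.012     ]
scene 0.93 [247.5, 263.5] 347 [0.52481166 0.08425298 0.012     ]
```

View pics/pre.png

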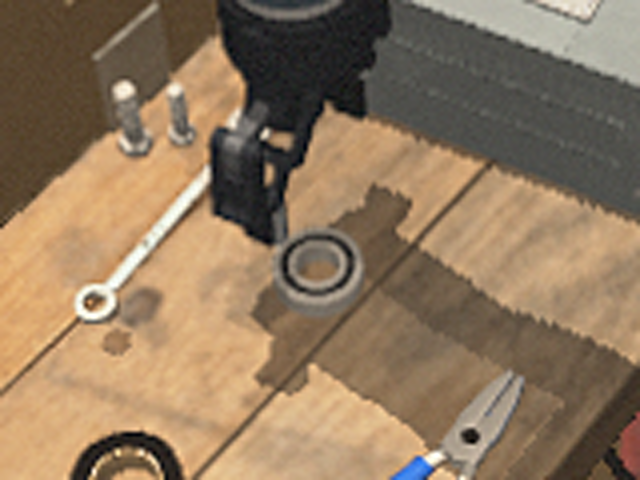

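The gripper stands over the ring at (318,268) in the crop, with nothing between the fingers. I'll descend and grip.

Emit:
move_arm(
  deltas=[
    [0, 0, 0.2, 0, 1],
    [0, 0, 0.2, 0, 1],
    [0, 0, 0.2, 0, 1],
    [0, 0, 0.15, 0, 1],
    [0, 0, 0.1, 0, 1],
    [0, 0, 0, 0, 1],
    [0, 0, 0, 0, 1],
  ],
)

```text
time: 9.8
position: [0.5183, 0.0866, 0.0031]
tool_rot: [0.0, -0.103, 0.995, -0.0]
ft_force: [0.5, 0.6, 0.3]
finger_gap: 1.001
finger_force: 0.0
```

Emit:
move_arm(
  deltas=[
    [0, 0, 0, 0, 0.7],
    [0, 0, 0, 0, 0.4],
    [0, 0, 0, 0, 0.4],
    [0, 0, 0, 0, 0.4],
    [0, 0, 0, 0, 0.4],
  ],
  squeeze=40,
)

```text
time: 10.22
position: [0.5183, 0.0867, 0.0036]
tool_rot: [0.001, -0.103, 0.995, -0.0]
ft_force: [-0.7, -0.0, 9.1]
finger_gap: 0.584
finger_force: 40.2
```

Emit:
move_arm(
  deltas=[
    [0, 0, -0.1, 0, 0.4],
    [0, 0, -0.2, 0, 0.4],
    [0, 0, -0.3, 0, 0.4],
    [0, 0, -0.4, 0, 0.4],
    [0, 0, -0.4, 0, 0.4],
    [0, 0, -0.3, 0, 0.4],
    [0, 0, -0.2, 0, 0.4],
    [0, 0, 0, 0, 0.4],
  ],
)

```text
time: 10.88
position: [0.5192, 0.0867, 0.1977]
tool_rot: [0.004, -0.103, 0.995, -0.0]
ft_force: [-0.2, -0.1, -1.3]
finger_gap: 0.586
finger_force: 42.4
```

```bash
python3 -c "
from h import *
print(manip.get_obs()['position'],manip.get_obs()['finger_gap'])
p=viewer.snapshot('scene')
for r in nets.silhouettes(p,'bearing_mid')[:3]:
    c=cloud(p,r['mask']);print(r['conf'],r['position'],r['mask'].sum(),np.median(c,0),c.min(0),c.max(0))
save(p,'held',(170,130,370,280),4)
"
```

```text
[0.51922984 0.08670126 0.19771737] 0.5862128216650635
0.82 [247.8, 212.1] 273 [0.50294613 0.08230761 0.20876629] [ 4.91123846e-01 -4.23954768e-02  9.15490449e-05] [0.62721701 0.10962332 0.21297616]
0.74 [282.0, 328.5] 962 [0.38370346 0.17275138 0.01184322] [ 0.34827188  0.07601849 -0.00260925] [0.41221128 0.25808049 0.01789539]
0.59 [366.3, 178.0] 38 [ 0.44343052 -0.32168068  0.01590608] [ 0.41270511 -0.33801925  0.00064956] [ 0.45139331 -0.22931374  0.11353283]
```

View pics/held.png

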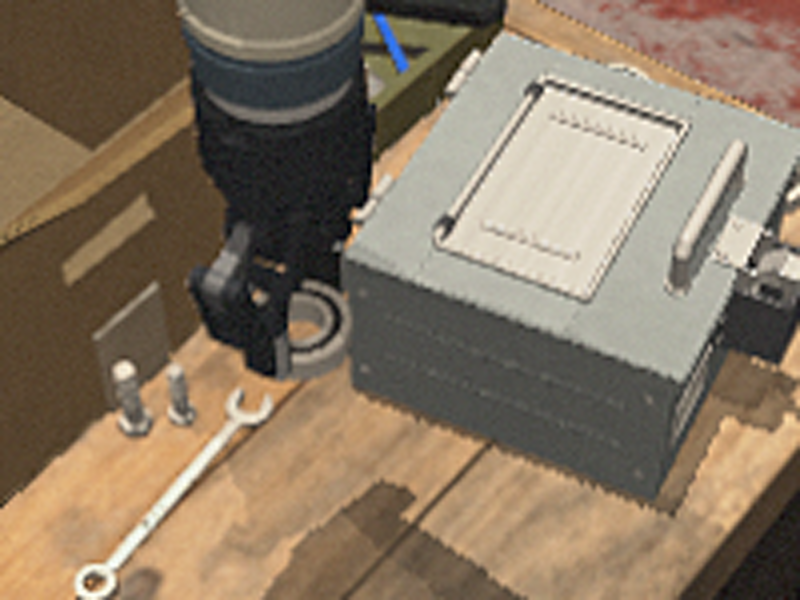

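The ring is held level at the fingertips, around (305,330) in the crop. The lid is down and the flap is shut. Next I carry it over the mouth.

Emit:
move_arm(
  deltas=[
    [0.08, -0.25, 0, 0, 0.4],
    [0.08, -0.3, 0, 0, 0.4],
    [0.08, -0.3, 0, 0, 0.4],
    [0.08, -0.3, 0, 0, 0.4],
    [0.08, -0.3, 0, 0, 0.4],
    [0.06, -0.3, 0, 0, 0.4],
    [0.05, -0.26, 0, 0, 0.4],
    [0.05, -0.2, 0, 0, 0.4],
    [0, 0, 0.1, 0, 0.4],
    [0, 0, 0.1, 0, 0.4],
    [0, 0, 0, 0, 0.4],
  ],
)

```text
time: 11.9
position: [0.5067, -0.1401, 0.169]
tool_rot: [-0.002, -0.103, 0.995, 0.002]
ft_force: [0.1, 1.5, -2.2]
finger_gap: 0.58
finger_force: 42.4
```

```bash
python3 -c "
from h import *
print(manip.get_obs()['position'],manip.get_obs()['finger_gap'])
p=viewer.snapshot('scene')
save(p,'over',(220,90,420,240),4)
"
```

```text
[ 0.50666282 -0.14014706  0.16902019] 0.5804966164740866
```

View pics/over.png

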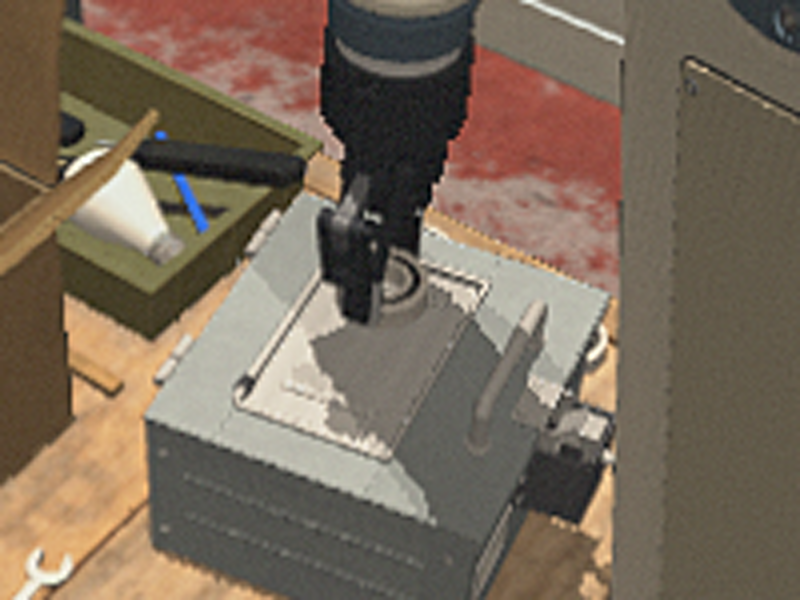

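The hand and ring are over the flap, centred across it at (390,300). I'll push down.

Emit:
move_arm(
  deltas=[
    [-0.03, 0, 0.1, 0, 0.4],
    [0, 0, 0.1, 0, 0.4],
    [0, 0, 0.1, 0, 0.4],
    [0, 0, 0.1, 0, 0.4],
    [0, 0, 0.1, 0, 0.4],
    [0, 0, 0.1, 0, 0.4],
    [0, 0, 0.1, 0, 0.4],
  ],
)

```text
time: 12.53
position: [0.5112, -0.1405, 0.1013]
tool_rot: [0.0, -0.103, 0.995, -0.0]
ft_force: [-0.1, 0.7, -0.3]
finger_gap: 0.581
finger_force: 42.6
```

Emit:
move_arm(
  deltas=[
    [0, 0, 0.1, 0, 0.4],
    [0, 0, 0.1, 0, 0.4],
    [0, 0, 0.1, 0, 0.4],
    [0, 0, 0.1, 0, 0.4],
    [0, 0, 0, 0, 0.4],
    [0, 0, 0, 0, 0.4],
  ],
)

```text
time: 13.03
position: [0.5107, -0.1404, 0.0616]
tool_rot: [-0.001, -0.103, 0.995, 0.0]
ft_force: [-1.2, 0.3, -0.8]
finger_gap: 0.582
finger_force: 42.4
```

Emit:
move_arm(
  deltas=[
    [0, 0, 0, 0, 0.8],
    [0, 0, 0, 0, 0.8],
    [0, 0, 0, 0, 0.8],
    [0, 0, 0, 0, 0.8],
    [0, 0, 0, 0, 0.8],
    [0, 0, 0, 0, 0.8],
    [0, 0, 0, 0, 0.8],
    [0, 0, 0, 0, 0.8],
    [0, 0, 0, 0, 0.8],
    [0, 0, 0, 0, 0.8],
  ],
)

```text
time: 13.87
position: [0.5112, -0.1406, 0.0623]
tool_rot: [0.0, -0.103, 0.995, -0.0]
ft_force: [-0.5, 0.4, 1.2]
finger_gap: 0.801
finger_force: 0.4
```

```bash
python3 -c "
from h import *
print(manip.get_obs()['ft_force'])
p=viewer.snapshot('top')
save(p,'rel',(250,150,410,300),4)
"
```

```text
[-0.52125458  0.35823892  1.240514  ]
```

View pics/rel.png

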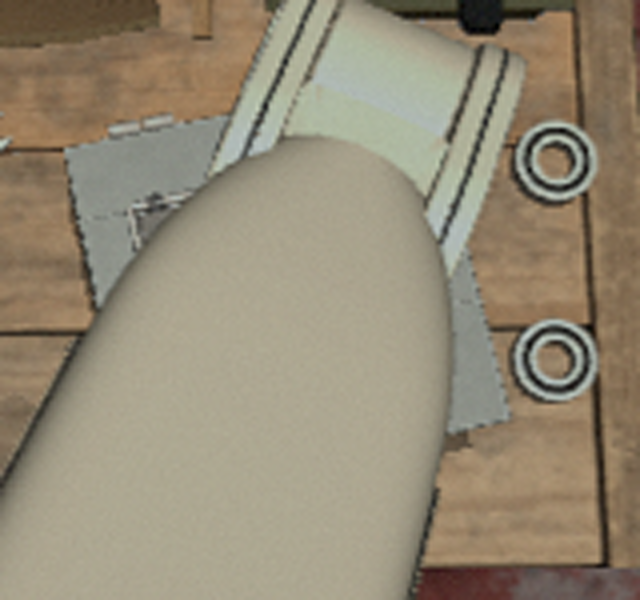

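The arm hides the mouth from above, but the fingers are open and clear, with almost no force on them. I'll draw the hand out slowly.

Emit:
move_arm(
  deltas=[
    [0, 0, -0.1, 0, 0.8],
    [0, 0, -0.1, 0, 0.8],
    [0, 0, -0.1, 0, 0.8],
    [0, 0, -0.1, 0, 0.8],
    [0, 0, -0.15, 0, 0.8],
    [0, 0, -0.2, 0, 0.8],
    [0, 0, -0.25, 0, 0.8],
    [0, 0, -0.2, 0, 0.8],
    [0, 0, 0, 0, 0.8],
  ],
)

```text
time: 14.67
position: [0.5129, -0.1412, 0.1873]
tool_rot: [0.003, -0.103, 0.995, -0.002]
ft_force: [-0.0, -0.7, -0.5]
finger_gap: 0.798
finger_force: 0.0
```

Emit:
move_arm(
  deltas=[
    [0, 0.3, 0, 0, 0.8],
    [0, 0.3, 0, 0, 0.8],
    [0, 0.3, 0, 0, 0.8],
    [0, 0.3, 0, 0, 0.8],
    [0, 0.3, 0, 0, 0.8],
    [0, 0.3, 0, 0, 0.8],
    [0, 0.2, 0, 0, 0.8],
    [0, 0, 0, 0, 0.8],
  ],
)

```text
time: 15.33
position: [0.4691, 0.0582, 0.1829]
tool_rot: [0.0, -0.105, 0.994, 0.0]
ft_force: [-0.6, -0.5, 0.3]
finger_gap: 0.805
finger_force: 0.0
```

```bash
cat > d.py <<'E'
from h import *
p=viewer.snapshot('top');save(p,'end')
m=nets.silhouettes(p,"reject_flap");print("flap",[(f["conf"],np.round(f["position"]),np.round(np.percentile(cloud(p,f["mask"])[:,2],[3,50,97]),4)) for f in m[:2]])
for q in["bearing_mid","tape_roll","seal_carton","pliers"]:
    for r in nets.silhouettes(p,q)[:4]: print(q,round(r["conf"],2),np.round(np.median(cloud(p,r["mask"]),0),3))
E
python3 d.py
```

```text
flap [(0.57, array([320., 214.]), array([0.1185, 0.1224, 0.126 ]))]
bearing_mid 0.89 [ 0.467 -0.321  0.014]
bearing_mid 0.73 [ 0.595 -0.33   0.015]
tape_roll 0.53 [0.508 0.275 0.018]
seal_carton 0.56 [0.636 0.283 0.039]
```

View pics/end.png

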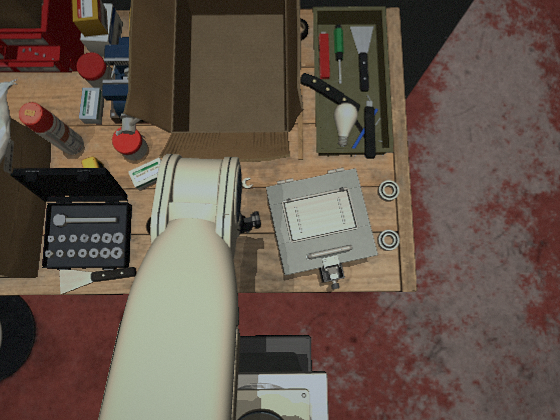

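The flap is shut at (320,214), the lid is down, and no ring is on the lid or in the hand. The bystanders are undisturbed where they can be seen.

```bash
python3 -c "
from bench import hand_in
print(hand_in())"
```

```text
the job is handed in; nothing more can be done
None
```

The lid is pressed down and its catch held against a 29 N upward tug. I released the bearing below the lid with the flap held open; the flap then swung shut. I couldn't see inside the box, but no ring is left on the lid or in the hand, and the job is handed in.

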